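# Set the drag hand of a spring-backed setting stand

### The arm

A 6-joint arm with a two-finger parallel gripper is mounted at the origin on the work surface. World frame = base frame: x ahead of the robot, y to its left, z up, the work surface at z = 0. Lengths are in m, angles in rad, forces in N, time in s.
With the tool pointing down it reaches from about 0.35 to 0.775 m from the base axis. Payload 5.5 kg.
Tool frame: the origin (TCP) lies at the very end of the fingers, on their centre line; the grasp point (between the pads) lies 19 mm behind it (env.grip_depth is the distance from the TCP to the grasp point, in m); z points along the fingers, y is the direction in which the jaws open and shut (so a half turn about z gives the same grasp; the last joint's range is limited). The gripper opens to 85 mm and grips with 20 to 120 N. Pads are 22 mm wide; open, the fingers measure 114 mm over their backs; the gripper's body (76 mm by 85 mm) begins 54 mm behind the grasp point. The pads swing forward as they close: fully open they stand 13 mm farther back than shut.
Start: joints at [1.045, 0.313, 0.046, 1.304, 0, 1.431], TCP at [0.216, 0.533, 0.231] pointing down, gripper open.
Joint ranges: [-2.76, 2.76], [-0.86, 1.69], [-1.03, 1.26], [-2.2, 2.34], [-1.47, 1.5], [-3.14, 3.14]. Speed limits (rad/s): [2.57, 2.57, 3.14, 3.14, 3.14, 3.14].

### API

Orientations are given as a unit quaternion [w, x, y, z].
In Python, from workcell import env gives the robot as it stands.
- The arm moves only by the tool step_arm, never from a script. Its argument "series" is a list of rows, each a list of 3 entries, a list of its own where there are three numbers: the shift along the world's x, y, z in cm, then the turn about the world's z in rad, then the closure in counts, from 0 (fully open) to 255 (shut). A call has 1 to 5 rows; each row is the pose to reach, as a shift and turn from the pose measured when the call began; what a row does not reach only later rows make up. A row lasts 1/8 s, in which the tool goes at most 62.5 mm and 10.7 degrees, less where a joint would pass 70% of its speed; a pose out of reach is approached as far as the arm can. A call with a gripper value outside its range is refused whole. The fingers move at their own pace and stop on an object; "newtons" is the grip in N (left out, the last holds). Time passes only in rows, so rows that repeat a pose let the fingers close. It gives the time, the measured TCP pose, the force and the opening at its end, in the units of the state.
- env.get_state(): the state, without advancing time (a new reading comes with each control period).
- env.read_camera(name): name is "side" or "top" or "wrist"; returns a dict with "frame" (480x640x3 uint8, red, green, blue), "vertical_fov" (degrees; the focal length in pixels is half the picture's height over the tangent of half this angle, whatever the lens; pixels are square), "cx", "cy" (the principal point, pixels), "camera_from_world" (4x4, takes a point from world to camera coordinates). Camera axes: x right, y down, z forward; pixel columns grow to the right and rows downward; lengths in m; the calibration is good to about 2 mm. A picture is of the moment at which its call begins. There is no depth.
- env.hand_in(): hands the job in, once; it reports no verdict.
The state is a dict: "clock": time; "joint_pos": joint angles; "qvel": joint speeds; "tau": joint torques, N m; "tcp_pos": TCP position; "orientation": TCP orientation; "wrist_force": force on the tool from outside, world axes, zero at the start; "ft_torque": the same for the moment, N m; "finger_gap": finger opening in m.
Only numpy, scipy, OpenCV 4.12 (cv2) and the standard library are available. Lean on these libraries where they do the work, as an engineer would, in place of code of your own. Each camera call takes 0.05 s, during which the arm holds its last target.

### The job

On the ring-setting stand with the square tilt plate, press the round thumb pad on its spring-backed corner down with the fingertips until the pointer is level with the black index on the scale and no further, then let the corner spring back up, so that the drag hand which the pointer pushes down is left behind level with the index. Do not touch that stand's drag hand or index, do not touch the stand with the round plate, and do not lift or shift anything else on the bench.

Things in the scene. Friction and masses are not known exactly. Their poses are not given: they have to be found in the camera images.
- square_stand: Stand fixed to the bench, with the SQUARE steel tilt plate (110 x 110 x 8 mm, set cornerwise; brass collet and ring on it, to 123 mm above the bench). Dark base 210 x 130 x 14 mm with a foot out to 185 mm along +y. Origin: centre of its underside, z up; yaw within 0.3 rad. The plate tilts about its x diagonal, 85 mm up; its +y corner is the sprung one, with the pad 55 mm from the axis.
- square_plate: The square tilt plate with its pad and pointer. Origin: its middle, on the pivot axis, 85 mm above the bench; x along the pivot axis, y towards the sprung corner and the pointer, z its normal. Level at rest, where its spring returns it; it tilts +y corner down by up to 0.32 rad. The pad goes down 55 mm x sin(tilt), the pointer's tip 150 mm x sin(tilt).
- square_pad_top (a point): Centre of the upper face of the round steel thumb pad (26 mm across, 8 mm tall) on the square plate's sprung corner, 97 mm above the bench at rest: press straight down here. It takes about 3 N to start moving, 6 to 10 N at the index, 12 N at the bottom stop.
- square_pointer_tip (a point): Free end of the dark steel pointer (bar 6 x 6 mm) that runs on from the sprung corner along the stand's +y, 150 mm from the pivot axis; at rest 85 mm above the bench. Goes down 2.7 times as far as the pad. An upright aluminium scale with black ticks (44 mm wide, top 116 mm above the bench) stands 12 mm off, on its -x side.
- square_hand: Drag hand: bent brass arm pivoted on the plate's axis (origin there, mid-plate), its 6 x 6 mm end alongside the pointer, 14 mm off on the stand's +x side. It starts up to 8 mm lower than the pointer; a cross pin on the pointer pushes it down from there, and friction keeps it where the pointer left it. Not to be touched: nothing brings it back up.
- square_hand_tip (a point): Free end of the drag hand, 150 mm from the pivot axis; when pushed it is at the pointer tip's height.
- square_index: Black index block, 10 mm tall, clamped by a friction fit on the outer edge of the scale, just beyond the tips of the pointer and the hand; it is set 17 to 36 mm below the pointer's rest height. Use square_mark for its place. Not to be touched or moved.
- square_mark (a point): Middle of the inner end of the index, where the pointer's tip and the drag hand's tip must come level (same height).
- round_stand: The other stand, alike (same base, pointer, scale, drag hand, index) but with a ROUND steel tilt plate 152 mm across. The two stands may change places. Origin: centre of the base's underside. Not to be touched.
- round_plate (a joint): Tilt of the round plate, 0 at rest; to stay there.
- flux_jar: Bystander: white jar with black cap, 42 mm across, 45 mm tall, stands beside the square stand. Origin under its centre.
- bench_block: Bystander: steel block 55 x 55 x 18 mm beside the round stand. Origin under its centre.
- mandrel: Bystander: steel sizing cone standing upright, 36 mm across the foot, 60 mm tall, beside the square stand. Origin under its centre.
- chasing_hammer: Bystander: hammer, 200 mm long, lying beyond the stands. Origin under its middle.
- graver: Bystander: graver with a handle, 140 mm long, lying at the right of the stands. Origin under its middle.
- ring_tray: Bystander: dark wooden tray 80 x 90 x 22 mm with six cells, beside the round stand. Origin under its centre.
- pickle_dish: Bystander: white bowl 72 mm across, 30 mm tall, at the left of the stands. Origin under its centre.

How it is judged:
On the way:
1. the fingers press the square plate's thumb pad down until its pointer is level with the index (within 5 mm) (contact force between the fingers and square_plate_c3 above 1 N and z of square_pointer_tip in the frame of square_mark between -0.005 and 0.005 m), for 0.1 s.
At the end, for the whole second after the job is handed in: The square plate has sprung back level (within 0.02 rad) and is at rest, its drag hand's tip stands within 5 mm of the index's mid-height, the index is where it was (3 mm), the round plate is level, and every bystander is within 20 mm of its start (z of square_hand_tip in the frame of square_mark between -0.005 and 0.005 m and angle between square_plate's own z axis and vertical below 0.02 rad and angular speed of square_plate below 0.05 rad/s and distance of square_mark from where it was at the start of the episode below 0.003 m and value of joint round_plate below 0.02 rad and distance of each of flux_jar, bench_block, mandrel, chasing_hammer, graver, ring_tray, pickle_dish from where it was at the start of the episode below 0.02 m); the robot touches nothing.
It fails at once if the square stand's drag hand or index is touched (contact force between any of the fingers, the arm and square_hand above 0.3 N or contact force between any of the fingers, the arm and square_index above 0.3 N).
It fails at once if the stand with the round plate is touched (contact force between any of the fingers, the arm and round_stand above 0.5 N).
It fails at once if a bystander is lifted, carried or shifted by more than 20 mm (distance of any of flux_jar, bench_block, mandrel, chasing_hammer, graver, ring_tray, pickle_dish from where it was at the start of the episode above 0.02 m).
It also fails if it takes over 42 s, if anything falls off the work surface, if the arm or the gripper's body presses on something with over 40 N, if the wrist force passes 120 N, or if a joint passes its speed limit or range.

## Working session

There is one attempt and no reset: what is moved stays moved. The work goes in short steps, Python scripts to look and compute and a tool call to move; the robot and the scene stay as the last step left them, time stands still between calls to the robot, and variables do not carry over. Pictures are saved under pics/ and viewed, and the job is handed in when it is done.

Besides the shell and the picture viewer there is one more tool, called after "Request:" by a JSON object that holds its "op" and its "data". step_arm: Moves the arm, as the interface text tells. Its arguments: {"type":"object","properties":{"series":{"type":"array"},"newtons":{"type":"number"}},"required":["series"]}

```bash
mkdir -p pics; ls; python3 - <<'E'
from workcell import env
import cv2,pickle
s=env.get_state(); print(s)
d={}
for n in ["side","top","wrist"]:
    c=env.read_camera(n); d[n]=c
    cv2.imwrite(f"pics/{n}0.png",c["frame"][:,:,::-1]); print(n,c["vertical_fov"],c["cx"],c["cy"],c["camera_from_world"])
pickle.dump(d,open("c0.pkl","wb"))
E
```

```text
pics
{'clock': 0.0, 'joint_pos': array([ 1.04538071e+00,  3.14002873e-01,  4.50010752e-02,  1.30360471e+00,
       -6.05593756e-06,  1.43125227e+00]), 'qvel': array([ 0.00068405,  0.00120753,  0.00048921, -0.00209353,  0.00052272,
       -0.00061713]), 'tau': array([-9.10788840e-04, -4.80628467e+01,  2.98533136e+01,  1.92803540e-02,
       -1.92698412e-04, -8.18540968e-06]), 'tcp_pos': array([0.21613719, 0.53228949, 0.2304165 ]), 'orientation': array([-2.92548582e-04,  1.91740942e-01,  9.81445155e-01, -8.56512262e-04]), 'wrist_force': array([ 0.76120802,  0.02652705, -0.08592553]), 'ft_torque': array([-0.00702561,  0.00527348, -0.01964614]), 'finger_gap': 0.08524919968278998}
side 49.09311717032099 322.2173031015878 240.72466408389718 [[ 0.99676652 -0.07951649  0.01156028 -0.5424944 ]
 [-0.05186219 -0.746544   -0.66331167  0.10535156]
 [ 0.06137447  0.66056732 -0.74825396  1.24376165]
 [ 0.          0.          0.          1.        ]]
top 43.65039528559786 313.75951411025306 243.8344221232159 [[ 0.0059979  -0.99982451  0.01774752 -0.0043082 ]
 [-0.99728745 -0.00728281 -0.07324412  0.56317569]
 [ 0.07336052 -0.01726007 -0.99715612  1.58107943]
 [ 0.          0.          0.          1.        ]]
wrist 70.1762127953956 317.5209728916359 240.5029755960795 [[ 0.3759497   0.92663875 -0.00156346 -0.57279144]
 [ 0.89495028 -0.36265476  0.25989523 -0.03330901]
 [ 0.240262   -0.09910676 -0.96563555  0.37891388]
 [ 0.          0.          0.          1.        ]]
```

View pics/side0.png

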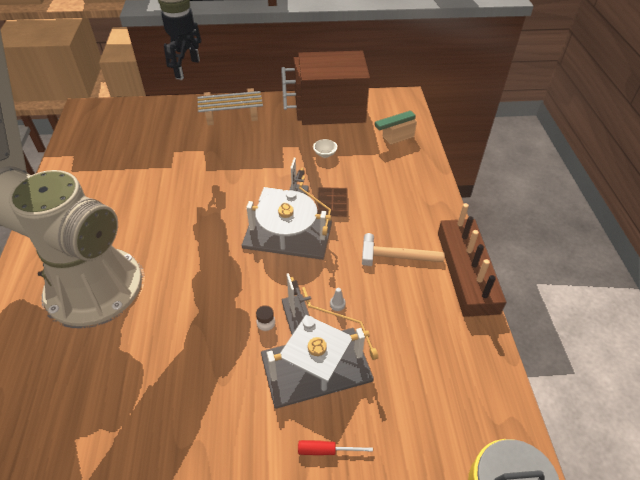

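View pics/top0.png

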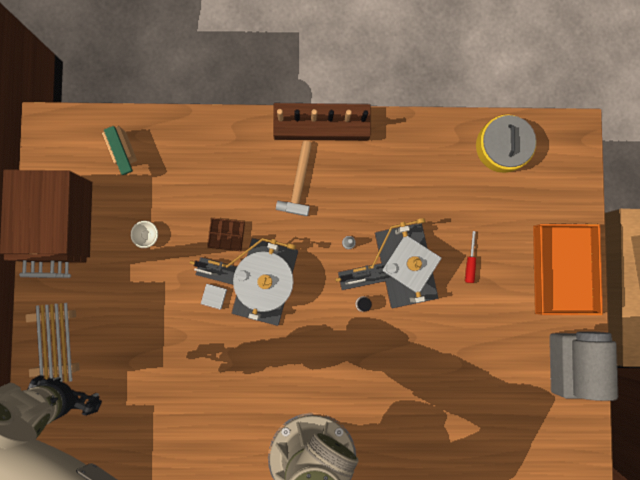

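View pics/wrist0.png

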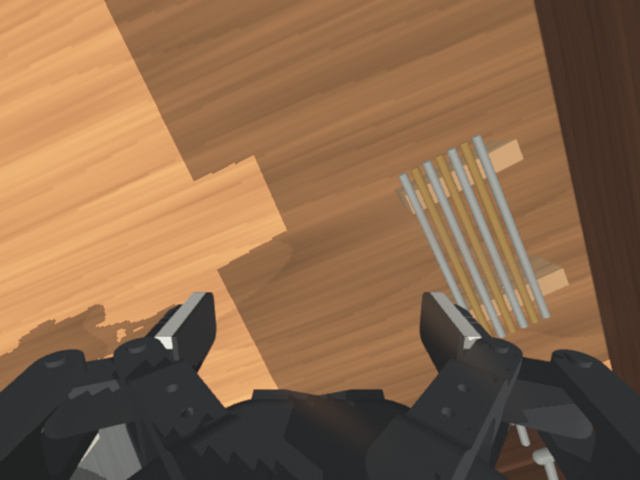

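```bash
python3 - <<'E'
import cv2,pickle
d=pickle.load(open("c0.pkl","rb"))
f=d["top"]["frame"][210:320,330:450,::-1]; cv2.imwrite("pics/tc.png",cv2.resize(f,None,fx=5,fy=5,interpolation=cv2.INTER_CUBIC))
f=d["side"]["frame"][260:410,250:390,::-1]; cv2.imwrite("pics/sc.png",cv2.resize(f,None,fx=4,fy=4,interpolation=cv2.INTER_CUBIC))
E
```

```text
(no output)
```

View pics/tc.png

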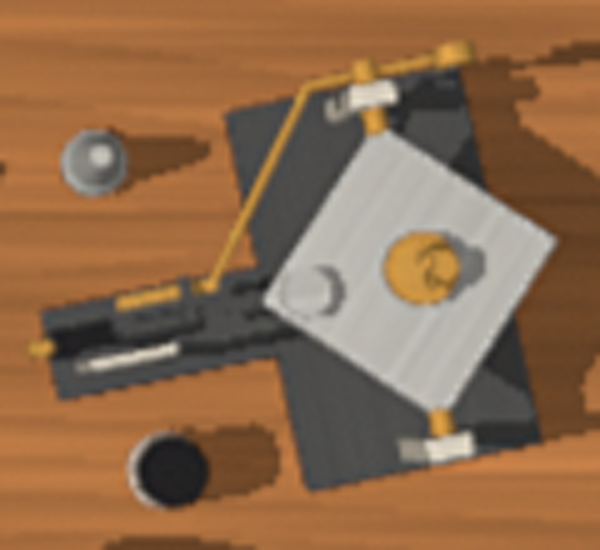

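View pics/sc.png

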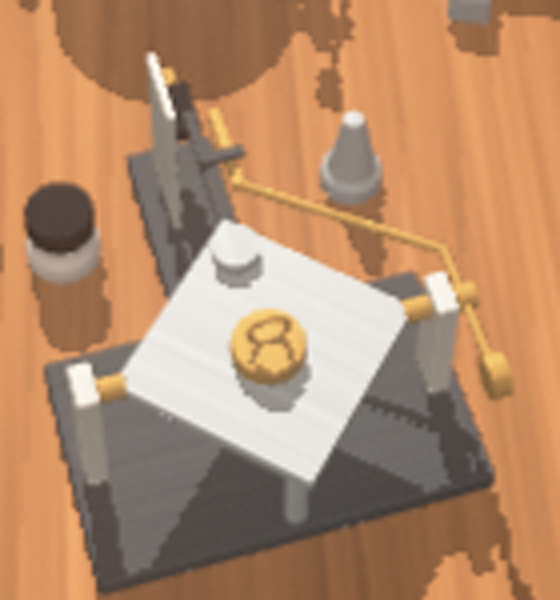

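```bash
cat > h.py <<'E'
import numpy as np
def onz(c,u,v,z):
    f=240/np.tan(np.radians(c["vertical_fov"])/2); T=c["camera_from_world"]; R=T[:3,:3]; o=-R.T@T[:3,3]
    d=R.T@np.array([(u-c["cx"])/f,(v-c["cy"])/f,1]); return o+d*(z-o[2])/d[2]
def proj(c,p):
    f=240/np.tan(np.radians(c["vertical_fov"])/2); q=c["camera_from_world"]@np.append(p,1)
    return q[:2]/q[2]*f+[c["cx"],c["cy"]]
E
python3 - <<'E'
import pickle,numpy as np
from h import *
np.set_printoptions(precision=4,suppress=True)
d=pickle.load(open("c0.pkl","rb"));t=d["top"];s=d["side"]
T=lambda x,y,z:onz(t,330+(x-2)/5,210+(y-2)/5,z)
S=lambda x,y,z:onz(s,250+(x-1.5)/4,260+(y-1.5)/4,z)
print("pad",T(305,287,.097),S(235,236,.097))
ct=[T(*p,.089) for p in [(380,127),(558,240),(440,415),(263,300)]]
cs=[S(*p,.089) for p in [(408,302),(308,480),(124,376),(228,222)]]
for c in (ct,cs):
    c=np.array(c);print(c[:,:2].tolist(),"mid",c.mean(0)); a=c[0]-c[2];b=c[3]-c[1];print(np.linalg.norm(a),np.linalg.norm(b),np.arctan2(a[1],a[0]),np.arctan2(-b[0],b[1]))
bs=np.array([T(*p,.014) for p in [(225,115),(458,68),(540,440),(308,490)]]);print(bs,bs.mean(0))
print("jar",T(172,470,.045),"mandrel",T(100,157,.06))
E
```

```text
pad [ 0.4999 -0.1951  0.097 ] [ 0.4993 -0.1931  0.097 ]
[[0.5826395169213251, -0.23515038189853207], [0.5251648512882594, -0.3263812619127615], [0.4353603335440078, -0.26507609277825883], [0.49341997599579895, -0.17470976204031144]] mid [ 0.5091 -0.2503  0.089 ]
0.15028874218632093 0.15495799747316202 0.20046132698428457 0.20632185787596447
[[0.5840571284431421, -0.23332926877003102], [0.5255508281930525, -0.32634848324517757], [0.44036917351611604, -0.26476662102371007], [0.49651080039219053, -0.17904656667868546]] mid [ 0.5116 -0.2509  0.089 ]
0.14708682982453922 0.15013719671965586 0.21539497342019295 0.194650117552866
[[ 0.5952 -0.1643  0.014 ]
 [ 0.6217 -0.2904  0.014 ]
 [ 0.4218 -0.333   0.014 ]
 [ 0.3945 -0.2084  0.014 ]] [ 0.5083 -0.2491  0.014 ]
jar [ 0.4055 -0.1326  0.045 ] mandrel [ 0.5684 -0.0934  0.06  ]
```

Request:
{"op": "step_arm", "data": {"series": [[[14, -29, 1], -0.9, 255], [[14, -29, 1], -0.9, 255], [[14, -29, 1], -0.9, 255], [[14, -29, 1], -0.9, 255], [[14, -29, 1], -0.9, 255]]}}

```text
clock: 0.78
tcp_pos: [0.3523, 0.2495, 0.2403]
orientation: [-0.0, 0.601, 0.799, -0.0]
wrist_force: [1.8, -0.1, 0.7]
finger_gap: 0.0001
```

Request:
{"op": "step_arm", "data": {"series": [[[10, -25, 0], -0.9, 255], [[10, -25, 0], -0.9, 255], [[10, -25, 0], -0.9, 255], [[10, -25, 0], -0.9, 255], [[10, -25, 0], -0.9, 255]]}}

```text
clock: 1.4
tcp_pos: [0.4532, -0.0037, 0.24]
orientation: [-0.0, 0.891, 0.453, -0.0]
wrist_force: [-0.6, 0.3, 0.2]
finger_gap: -0.0001
```

Request:
{"op": "step_arm", "data": {"series": [[[5, -5, -1], -0.75, 255], [[5, -5, -1], -0.75, 255], [[5, -5, -1], -0.75, 255], [[5, -5, -1], -0.75, 255], [[5, -5, -1], -0.75, 255]]}}

```text
clock: 2.02
tcp_pos: [0.503, -0.0537, 0.2297]
orientation: [-0.0, 0.995, 0.096, -0.0]
wrist_force: [1.2, 0.0, -0.4]
finger_gap: -0.0
```

```bash
cat > snap.py <<'E'
import sys,pickle,cv2
from workcell import env
n=sys.argv[1]
s=env.get_state();print(s["clock"],s["tcp_pos"],s["orientation"],s["wrist_force"])
c=env.read_camera("wrist");pickle.dump((c,s),open(n+".pkl","wb"));cv2.imwrite(f"pics/{n}.png",c["frame"][:,:,::-1])
E
python3 snap.py w1
```

```text
2.025 [ 0.50296783 -0.05373201  0.22966915] [-4.80238139e-04  9.95365585e-01  9.61607730e-02 -4.76838383e-04] [ 1.22070271  0.04240344 -0.41578297]
```

View pics/w1.png

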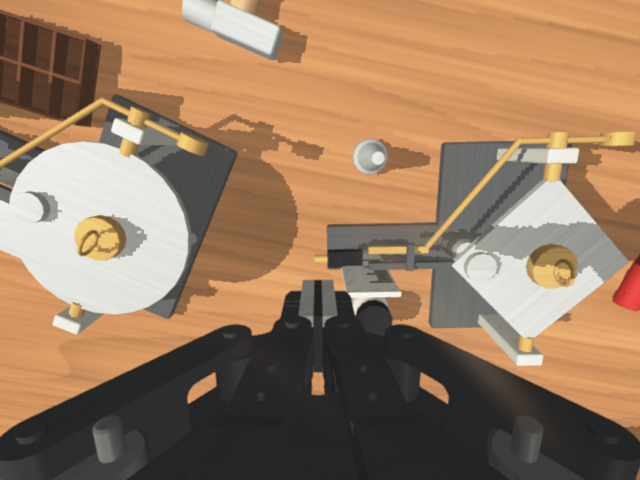

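Request:
{"op": "step_arm", "data": {"series": [[[-0.4, -14.2, -5], 0, 255], [[-0.4, -14.2, -5], 0, 255], [[-0.4, -14.2, -5], 0, 255], [[-0.4, -14.2, -5], 0, 255]]}}

```text
clock: 2.58
tcp_pos: [0.4983, -0.197, 0.1787]
orientation: [-0.001, 0.995, 0.097, -0.001]
wrist_force: [-0.1, 1.0, -0.3]
finger_gap: -0.0001
```

```bash
python3 snap.py w2; python3 - <<'E'
import cv2
a=cv2.imread("pics/w1.png")[200:300,300:500];cv2.imwrite("pics/w1c.png",cv2.resize(a,None,fx=4,fy=4,interpolation=cv2.INTER_CUBIC))
E
```

```text
2.575 [ 0.49828724 -0.19699915  0.17869484] [-9.56935670e-04  9.95320526e-01  9.66172974e-02 -1.11023846e-03] [-0.05591407  1.02680785 -0.32160819]
```

View pics/w2.png

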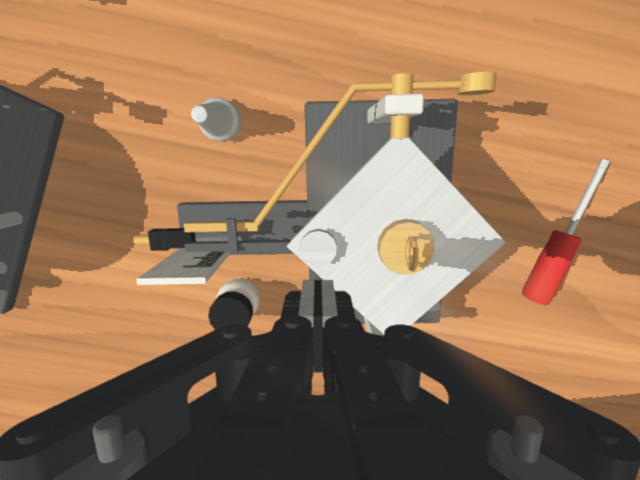

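View pics/w1c.png

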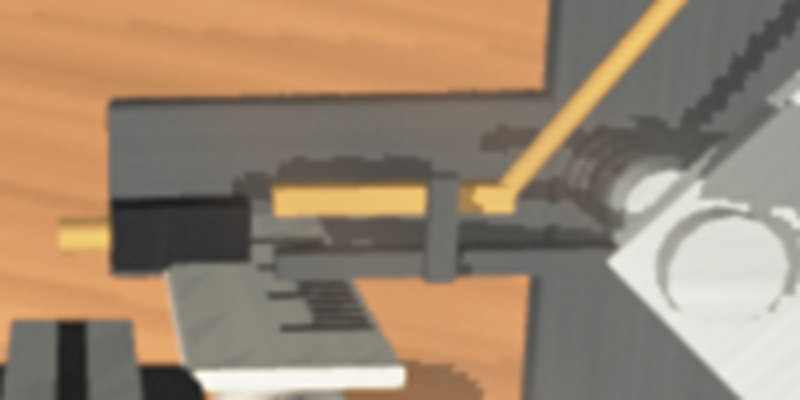

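```bash
python3 - <<'E'
import cv2
a=cv2.imread("pics/w2.png")[190:300,130:330];cv2.imwrite("pics/w2c.png",cv2.resize(a,None,fx=4,fy=4,interpolation=cv2.INTER_CUBIC))
E
```

```text
(no output)
```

View pics/w2c.png

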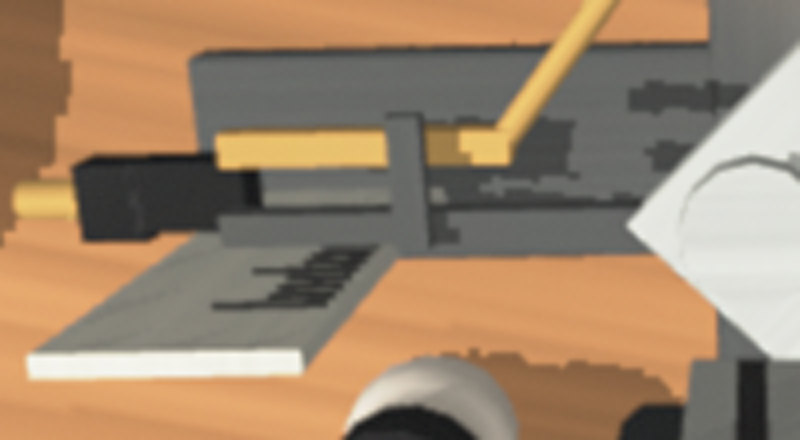

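```bash
cat >> h.py <<'E'
def tri(obs):
    A=[];b=[]
    for c,u,v in obs:
        f=240/np.tan(np.radians(c["vertical_fov"])/2); T=c["camera_from_world"]; R=T[:3,:3]; o=-R.T@T[:3,3]
        d=R.T@np.array([(u-c["cx"])/f,(v-c["cy"])/f,1]); d/=np.linalg.norm(d); P=np.eye(3)-np.outer(d,d)
        A.append(P);b.append(P@o)
    p=np.linalg.solve(sum(A),sum(b)); return p,[np.round(proj(c,p)-[u,v],1) for c,u,v in obs]
E
python3 - <<'E'
import pickle,numpy as np
from h import *
np.set_printoptions(precision=4,suppress=True)
c1=pickle.load(open("w1.pkl","rb"))[0];c2=pickle.load(open("w2.pkl","rb"))[0]
mid=np.array([.510,-.2503,0]);y=.203;ex=np.array([np.cos(y),np.sin(y),0]);ey=np.array([-np.sin(y),np.cos(y),0])
pts=dict(idxTL=(110,202,75,168),idxBL=(110,272,80,240),scrT=(60,220,14,183),scrB=(60,250,17,215),handT=(272,185,216,133),handB=(274,215,218,168),ptrT=(276,250,220,215),ptrB=(276,275,222,245),pinTL=(428,177,387,115),scaleL=(196,370,30,355),scaleR=(405,368,303,350),plateL=(608,262,628,226))
for k,(a,b,c,d) in pts.items():
    p,r=tri([(c1,300+(a-1.5)/4,200+(b-1.5)/4),(c2,130+(c-1.5)/4,190+(d-1.5)/4)])
    q=p-mid; print(k,p,"local",np.array([q@ex,q@ey,p[2]]),r)
E
```

```text
idxTL [ 0.4761 -0.0687  0.065 ] local [0.0034 0.1847 0.065 ] [array([-0.1,  1.1]), array([ 0.1, -1.3])]
idxBL [ 0.4613 -0.0718  0.0677] local [-0.0117  0.1847  0.0677] [array([ 0. , -0.3]), array([-0.1,  0.4])]
scrT [ 0.4705 -0.0579  0.0662] local [0.0001 0.1965 0.0662] [array([-0. ,  0.4]), array([ 0.1, -0.5])]
scrB [ 0.464  -0.0592  0.0671] local [-0.0065  0.1965  0.0671] [array([ 0. , -0.1]), array([-0. ,  0.1])]
handT [ 0.4928 -0.1013  0.0833] local [0.0132 0.1494 0.0833] [array([-0. ,  0.3]), array([ 0. , -0.4])]
handB [ 0.4869 -0.1029  0.0852] local [0.0071 0.149  0.0852] [array([-0. ,  0.1]), array([ 0. , -0.2])]
ptrT [ 0.4794 -0.1048  0.0873] local [-0.0007  0.1487  0.0873] [array([-0. ,  0.5]), array([ 0.1, -0.6])]
ptrB [ 0.474  -0.106   0.0881] local [-0.0061  0.1486  0.0881] [array([-0. ,  0.4]), array([ 0.1, -0.5])]
pinTL [ 0.5032 -0.1324  0.0899] local [0.0171 0.1169 0.0899] [array([ 0. , -0.2]), array([-0. ,  0.3])]
scaleL [ 0.4612 -0.088   0.1185] local [-0.0151  0.1688  0.1185] [array([-0. ,  0.3]), array([ 0.1, -0.4])]
scaleR [ 0.4691 -0.1299  0.1161] local [-0.0158  0.1262  0.1161] [array([ 0., -0.]), array([-0. ,  0.1])]
plateL [ 0.4915 -0.1766  0.0887] local [-0.0033  0.0759  0.0887] [array([-0. ,  0.1]), array([ 0. , -0.1])]
```

```bash
python3 - <<'E'
import cv2,numpy as np
o=[]
for f,(x,y) in (("w1",(310,238)),("w2",(130,218))):
    a=cv2.imread(f"pics/{f}.png")[y:y+40,x:x+65].astype(float)
    a=np.clip(a*3.2,0,255).astype(np.uint8);o.append(cv2.resize(a,None,fx=12,fy=12,interpolation=cv2.INTER_NEAREST))
cv2.imwrite("pics/z1.png",o[0]);cv2.imwrite("pics/z2.png",o[1])
E
```

```text
(no output)
```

View pics/z1.png

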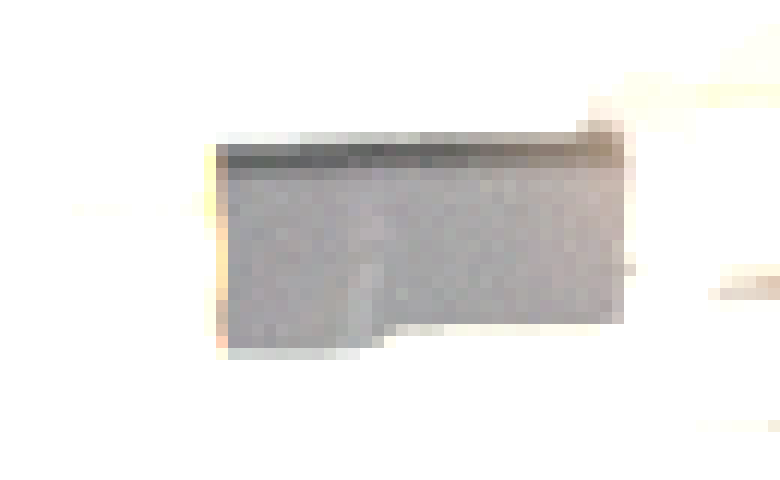

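View pics/z2.png

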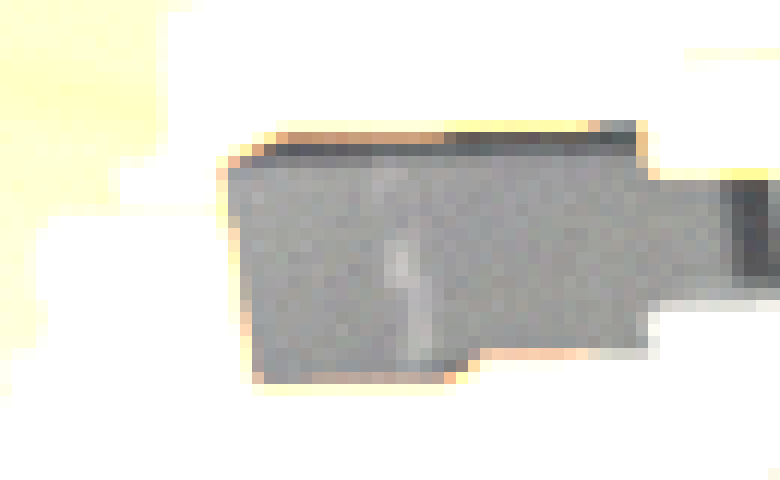

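```bash
python3 - <<'E'
import pickle,numpy as np
from h import *
np.set_printoptions(precision=4,suppress=True)
c1=pickle.load(open("w1.pkl","rb"))[0];c2=pickle.load(open("w2.pkl","rb"))[0]
mid=np.array([.507,-.251,0]);y=.203;ex=np.array([np.cos(y),np.sin(y),0]);ey=np.array([-np.sin(y),np.cos(y),0])
for k,(a,b,c,d) in dict(TL=(328,251.8,148.5,231.8),BL=(328,266.7,150.7,249.2),TR=(361.7,251.6,189.5,232.3)).items():
    p,r=tri([(c1,a,b),(c2,c,d)])
    q=p-mid; print(k,p,"local",np.array([q@ex,q@ey,p[2]]),r)
E
```

```text
TL [ 0.4758 -0.0696  0.0668] local [0.0061 0.184  0.0668] [array([-0. ,  0.4]), array([ 0.1, -0.4])]
BL [ 0.462  -0.0724  0.0674] local [-0.0081  0.184   0.0674] [array([ 0., -0.]), array([-0.,  0.])]
TR [ 0.4818 -0.1006  0.0667] local [0.0057 0.1524 0.0667] [array([-0.1,  0.6]), array([ 0.1, -0.8])]
```

Request:
{"op": "step_arm", "data": {"series": [[[0, 0.1, -5], 0, 255], [[0, 0.1, -7.6], 0, 255], [[0, 0.1, -7.7], 0, 255], [[0, 0.1, -7.7], 0, 255]]}}

```text
clock: 3.12
tcp_pos: [0.4995, -0.1946, 0.1038]
orientation: [-0.0, 0.995, 0.098, -0.0]
wrist_force: [-0.4, -0.3, -0.3]
finger_gap: 0.0001
```

```bash
python3 snap.py w3
```

```text
3.125 [ 0.49946422 -0.19456589  0.10380089] [-4.54200060e-04  9.95191310e-01  9.79492219e-02 -3.77181199e-07] [-0.38349194 -0.34958438 -0.30103263]
```

View pics/w3.png

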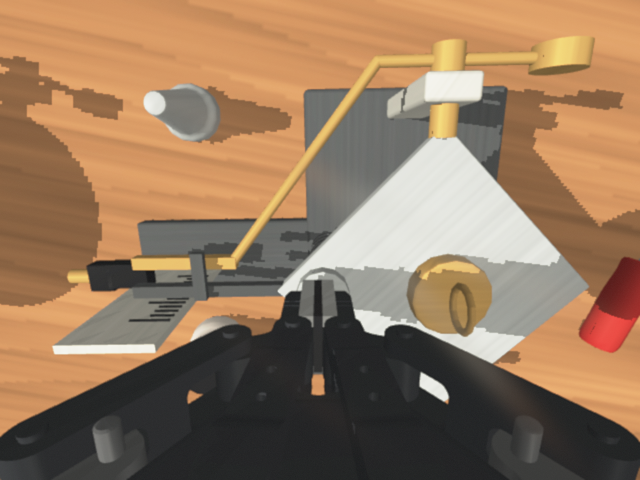

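Request:
{"op": "step_arm", "data": {"series": [[[-0.1, -0.1, -0.5], 0, 255], [[-0.1, -0.1, -0.9], 0, 255], [[-0.1, -0.1, -1.0], 0, 255], [[-0.1, -0.1, -1.0], 0, 255]]}}

```text
clock: 3.68
tcp_pos: [0.4994, -0.196, 0.0949]
orientation: [-0.0, 0.995, 0.098, 0.001]
wrist_force: [0.3, 2.0, 3.7]
finger_gap: 0.0004
```

```bash
python3 snap.py w4; python3 - <<'E'
import cv2
a=cv2.imread("pics/w4.png")[230:370,40:300];cv2.imwrite("pics/w4c.png",cv2.resize(a,None,fx=3,fy=3,interpolation=cv2.INTER_CUBIC))
E
```

```text
3.675 [ 0.49944259 -0.19596207  0.09486434] [-3.76293335e-05  9.95199491e-01  9.78594192e-02  1.22701586e-03] [0.32009288 2.04334174 3.67656642]
```

View pics/w4c.png

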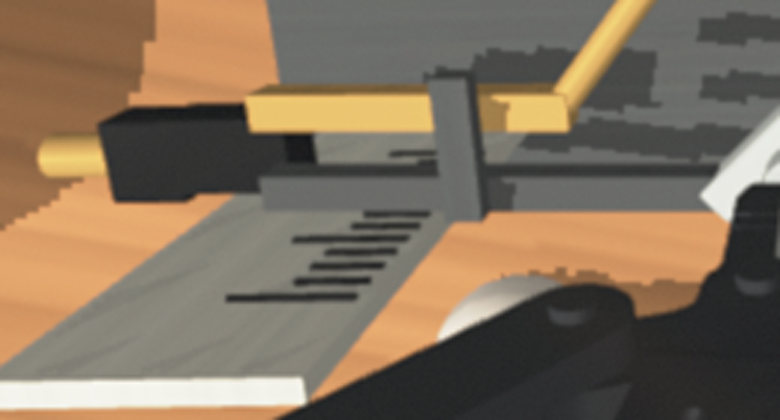

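Request:
{"op": "step_arm", "data": {"series": [[[-0.1, 0, -0.2], 0, 255], [[-0.1, 0, -0.4], 0, 255], [[-0.1, 0, -0.4], 0, 255], [[-0.1, 0, -0.4], 0, 255]]}}

```text
clock: 4.22
tcp_pos: [0.4993, -0.1956, 0.0917]
orientation: [-0.0, 0.995, 0.098, 0.002]
wrist_force: [0.8, 3.1, 6.1]
finger_gap: 0.0003
```

```bash
python3 snap.py w5; python3 - <<'E'
import cv2
a=cv2.imread("pics/w5.png")[230:370,40:300];cv2.imwrite("pics/w5c.png",cv2.resize(a,None,fx=3,fy=3,interpolation=cv2.INTER_CUBIC))
E
```

```text
4.225 [ 0.49930649 -0.19556975  0.09167741] [-2.73917297e-04  9.95169131e-01  9.81475901e-02  2.31860086e-03] [0.82105936 3.12833422 6.0936196 ]
```

View pics/w5c.png

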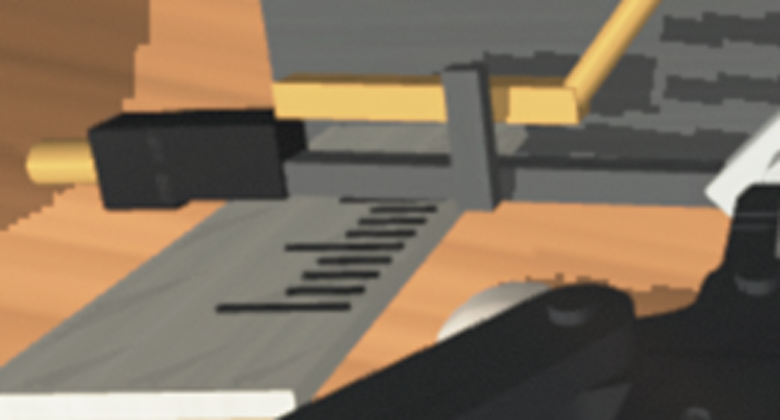

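```bash
python3 - <<'E'
import cv2,numpy as np
for f in ("w3","w5"):
    a=cv2.imread(f"pics/{f}.png")[245:305,60:190];a=np.clip(a*1.8,0,255).astype(np.uint8);cv2.imwrite(f"pics/{f}z.png",cv2.resize(a,None,fx=6,fy=6,interpolation=cv2.INTER_NEAREST))
E
```

```text
(no output)
```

View pics/w3z.png

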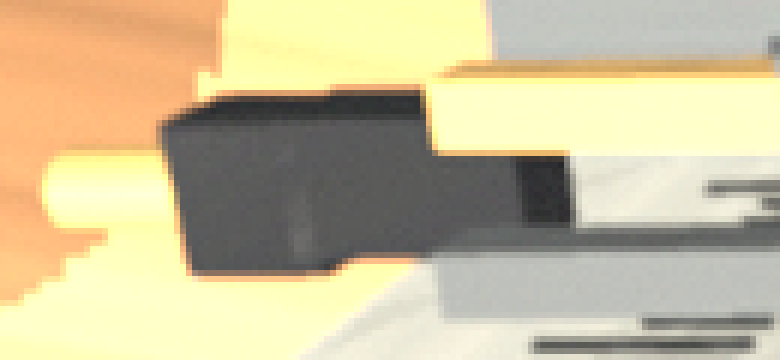

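View pics/w5z.png

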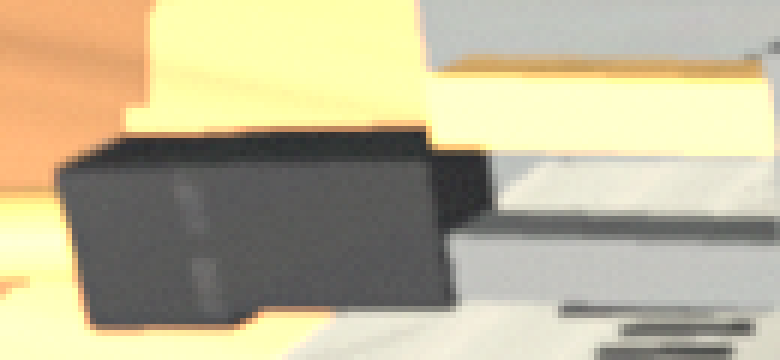

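```bash
cat > fit.py <<'E'
import pickle,numpy as np
from h import *
from scipy.optimize import least_squares
np.set_printoptions(precision=4,suppress=True)
C=lambda n:pickle.load(open(n+".pkl","rb"))[0]
y=.203;ex=np.array([np.cos(y),np.sin(y),0]);ey=np.array([-np.sin(y),np.cos(y),0]);ez=np.array([0,0,1])
def corner(mid,lx,th): return mid+ex*lx+ey*(.15*np.cos(th)+.003*np.sin(th))+ez*(.085+.003*np.cos(th)-.15*np.sin(th))
obs3=[(132.3,286.5),(133.3,297.5)]
def midfit():
    c=C("w3")
    r=least_squares(lambda p:np.concatenate([proj(c,corner(np.array([p[0],p[1],0]),s,0))-o for s,o in zip((.003,-.003),obs3)]),[.507,-.251])
    return np.array([*r.x,0]),r.fun
def thfit(n,obs):
    m,f=midfit();c=C(n)
    r=least_squares(lambda p:np.concatenate([proj(c,corner(m,s,p[0]))-o for s,o in zip((.003,-.003),obs)]),[.1])
    return r.x[0],85-150*np.sin(r.x[0]),r.fun
E
python3 - <<'E'
from fit import *
print(midfit()); print("w5 theta, tip mm",thfit("w5",[(134,283.7),(135,294.5)]))
print("w1+w5 TR",tri([(C("w1"),361.7,251.6),(C("w5"),130.8,271.2)]),"BR",tri([(C("w1"),361.7,264.3),(C("w5"),135.3,295.3)]))
c=C("w5"); m,_=midfit()
# single-view: index inner edge at local y .152 -> z
for nm,o in (("TR",(130.8,271.2)),("BR",(135.3,295.3))):
    r=least_squares(lambda p:proj(c,m+ex*p[0]+ey*.152+ez*p[1])-o,[0,.065]); print(nm,r.x)
E
```

```text
(array([ 0.5065, -0.2522,  0.    ]), array([-0.3774, -0.0271,  0.3809,  0.0282]))
w5 theta, tip mm (np.float64(0.10039368040112423), np.float64(69.96623161910306), array([-0.2565,  0.0565,  0.4268,  0.1887]))
w1+w5 TR (array([ 0.4828, -0.1004,  0.067 ]), [array([-0. , -0.2]), array([0. , 0.4])]) BR (array([ 0.47  , -0.1034,  0.0669]), [array([0. , 0.3]), array([-0. , -0.5])])
TR [0.0086 0.0696]
BR [-0.0051  0.0689]
```

Request:
{"op": "step_arm", "data": {"series": [[[0, 0, -0.2], 0, 255], [[0, 0, -0.25], 0, 255], [[0, 0, -0.25], 0, 255]]}}

```text
clock: 4.65
tcp_pos: [0.4994, -0.1953, 0.0899]
orientation: [-0.0, 0.995, 0.098, 0.003]
wrist_force: [-1.5, 2.7, 8.1]
finger_gap: -0.0005
```

```bash
python3 snap.py w6; python3 - <<'E'
import cv2,numpy as np
for f in ("w6",):
    a=cv2.imread(f"pics/{f}.png")[245:305,60:190];a=np.clip(a*1.8,0,255).astype(np.uint8);cv2.imwrite(f"pics/{f}z.png",cv2.resize(a,None,fx=6,fy=6,interpolation=cv2.INTER_NEAREST))
E
```

```text
4.65 [ 0.4993722  -0.1953348   0.08992407] [-3.72619724e-04  9.95162188e-01  9.82101094e-02  2.61832182e-03] [-1.52098529  2.73535167  8.14915185]
```

View pics/w6z.png

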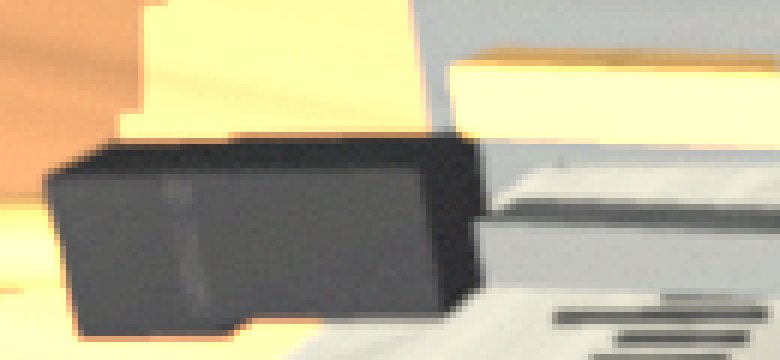

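```bash
python3 - <<'E'
from fit import *
print("w6 theta, tip mm",thfit("w6",[(138.5,281.2),(139.7,292)]))
c=C("w6");P=lambda x,y:(60+x/6-.5,245+y/6-.5)
TR,BR,BRl=P(418,168),P(445,316),P(484,287)
TRl=P(488,145)
print(tri([(C("w1"),361.7,251.6),(c,*TR)]),tri([(C("w1"),361.7,264.3),(c,*BR)]))
m,_=midfit()
for yy in (.151,.152,.153,.154,.155):
  for nm,o in (("TR",TR),("BR",BR),("BRlow",BRl),("TRlow",TRl)):
    r=least_squares(lambda p:proj(c,m+ex*p[0]+ey*yy+ez*p[1])-o,[0,.065]); print(yy,nm,r.x,end=' ')
  print()
E
```

```text
w6 theta, tip mm (np.float64(0.13409254802312), np.float64(64.94634094849195), array([-0.0282,  0.2996,  0.3787,  0.257 ]))
(array([ 0.4828, -0.1003,  0.0673]), [array([-0. , -0.3]), array([0. , 0.5])]) (array([ 0.47  , -0.1033,  0.0673]), [array([0.1, 0.4]), array([-0.1, -0.7])])
0.151 TR [0.0093 0.0716] 0.151 BR [-0.0044  0.071 ] 0.151 BRlow [-0.0046  0.0644] 0.151 TRlow [0.0074 0.0604] 
0.152 TR [0.0087 0.0699] 0.152 BR [-0.0051  0.0693] 0.152 BRlow [-0.0053  0.0626] 0.152 TRlow [0.0067 0.0586] 
0.153 TR [0.0081 0.0682] 0.153 BR [-0.0059  0.0676] 0.153 BRlow [-0.0061  0.0608] 0.153 TRlow [0.0061 0.0568] 
0.154 TR [0.0074 0.0665] 0.154 BR [-0.0067  0.0659] 0.154 BRlow [-0.0069  0.0591] 0.154 TRlow [0.0054 0.0549] 
0.155 TR [0.0068 0.0648] 0.155 BR [-0.0074  0.0642] 0.155 BRlow [-0.0076  0.0573] 0.155 TRlow [0.0048 0.0531]
```

Request:
{"op": "step_arm", "data": {"series": [[[0, 0, -0.1], 0, 255], [[0, 0, -0.1], 0, 255], [[0, 0, -0.1], 0, 255]]}}

```text
clock: 5.08
tcp_pos: [0.4994, -0.1953, 0.0897]
orientation: [-0.0, 0.995, 0.098, 0.003]
wrist_force: [-2.9, 2.7, 8.8]
finger_gap: -0.0002
```

```bash
python3 snap.py w7; python3 - <<'E'
import cv2,numpy as np
for f in ("w7",):
    a=cv2.imread(f"pics/{f}.png")[245:305,60:190];a=np.clip(a*1.8,0,255).astype(np.uint8);cv2.imwrite(f"pics/{f}z.png",cv2.resize(a,None,fx=6,fy=6,interpolation=cv2.INTER_NEAREST))
E
```

```text
5.075 [ 0.49936    -0.19529433  0.08973551] [-2.75655529e-04  9.95159075e-01  9.82364948e-02  2.81610377e-03] [-2.8769695   2.69782115  8.83675563]
```

View pics/w7z.png

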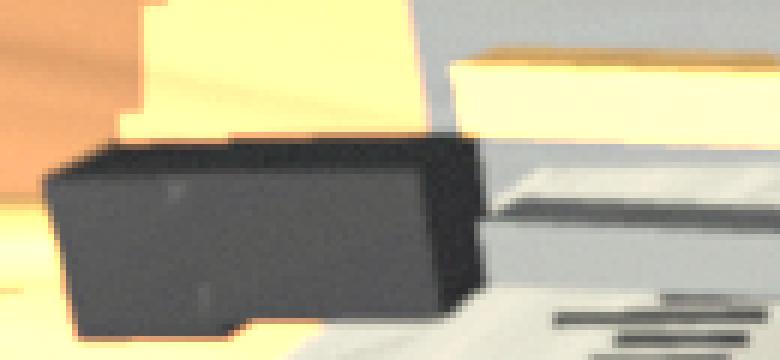

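Request:
{"op": "step_arm", "data": {"series": [[[0, 0, -0.17], 0, 255], [[0, 0, -0.17], 0, 255], [[0, 0, -0.17], 0, 255]]}}

```text
clock: 5.5
tcp_pos: [0.4994, -0.1952, 0.0889]
orientation: [-0.0, 0.995, 0.098, 0.003]
wrist_force: [-1.4, 2.1, 8.1]
finger_gap: 0.0003
```

```bash
python3 snap.py w8; python3 - <<'E'
import cv2,numpy as np
for f in ("w8",):
    a=cv2.imread(f"pics/{f}.png")[245:305,60:190];a=np.clip(a*1.8,0,255).astype(np.uint8);cv2.imwrite(f"pics/{f}z.png",cv2.resize(a,None,fx=6,fy=6,interpolation=cv2.INTER_NEAREST))
E
```

```text
5.5 [ 0.49935328 -0.19521906  0.08887882] [-2.09342397e-04  9.95157359e-01  9.82475753e-02  3.03338201e-03] [-1.39001809  2.08709337  8.13472576]
```

View pics/w8z.png

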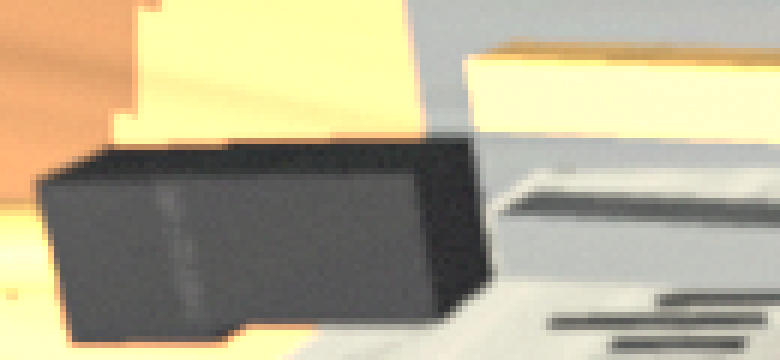

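```bash
python3 - <<'E'
from fit import *
P=lambda x,y:(60+x/6-.5,245+y/6-.5)
print("w8",thfit("w8",[P(491,215),P(497,278)]));c=C("w8");m,_=midfit()
for yy in (.152,.153,.1535):
  for nm,o in (("TR",P(413,175)),("BR",P(438,320)),("TRl",P(473,140)),("BRl",P(492,283))):
    r=least_squares(lambda p:proj(c,m+ex*p[0]+ey*yy+ez*p[1])-o,[0,.065]); print(yy,nm,r.x,end=' ')
  print()
E
```

```text
w8 (np.float64(0.15331971346433754), np.float64(62.09203905030477), array([-0.2537, -0.0443,  0.3101,  0.124 ]))
0.152 TR [0.0085 0.0698] 0.152 BR [-0.0049  0.0695] 0.152 TRl [0.0081 0.06  ] 0.152 BRl [-0.0054  0.0603] 
0.153 TR [0.0078 0.0681] 0.153 BR [-0.0057  0.0678] 0.153 TRl [0.0075 0.0582] 0.153 BRl [-0.0062  0.0585] 
0.1535 TR [0.0075 0.0673] 0.1535 BR [-0.006   0.0669] 0.1535 TRl [0.0072 0.0573] 0.1535 BRl [-0.0066  0.0576]
```

Request:
{"op": "step_arm", "data": {"series": [[[0, 0, 0.5], 0, 255], [[0, 0, 1.2], 0, 255], [[0, 0, 3], 0, 255], [[0, 0, 6], 0, 255], [[0, 0, 9], 0, 255]]}}

```text
clock: 6.18
tcp_pos: [0.4987, -0.1949, 0.1791]
orientation: [-0.001, 0.995, 0.098, 0.002]
wrist_force: [0.7, 0.0, -0.2]
finger_gap: 0.0002
```

```bash
python3 snap.py w9
```

```text
6.175 [ 0.49868216 -0.19490483  0.17913879] [-7.61322434e-04  9.95163076e-01  9.82082928e-02  2.23685533e-03] [ 0.70680024  0.0223397  -0.15508273]
```

Request:
{"op": "step_arm", "data": {"series": [[[0, 10, 4], 0, 255], [[0, 13, 5], 0, 255], [[0, 14, 6], 0, 255], [[0, 14, 6], 0, 255]]}}

```text
clock: 6.72
tcp_pos: [0.5009, -0.0546, 0.2445]
orientation: [0.001, 0.995, 0.1, 0.006]
wrist_force: [0.2, -0.9, -0.1]
finger_gap: -0.0001
```

```bash
python3 snap.py w10; python3 - <<'E'
import cv2,numpy as np
for f,(x,y) in (("w9",(130,190)),("w10",(300,195))):
    a=cv2.imread(f"pics/{f}.png")[y:y+110,x:x+200];a=np.clip(a*1.5,0,255).astype(np.uint8);cv2.imwrite(f"pics/{f}z.png",cv2.resize(a,None,fx=4,fy=4,interpolation=cv2.INTER_CUBIC))
E
```

```text
6.725 [ 0.50091607 -0.05460708  0.24454386] [0.00145669 0.99498805 0.09982086 0.00569757] [ 0.16770675 -0.91881907 -0.11810154]
```

View pics/w9z.png

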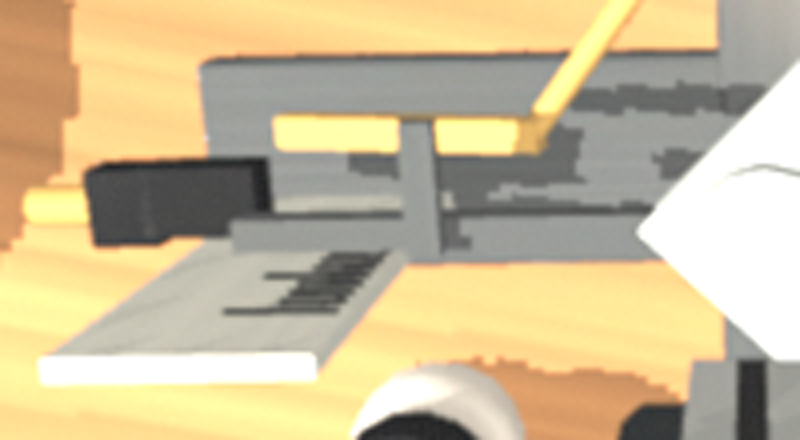

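View pics/w10z.png

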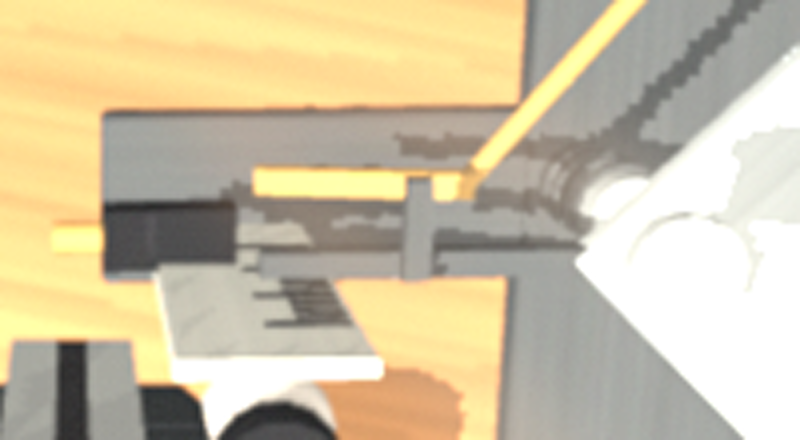

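```bash
python3 - <<'E'
from fit import *
a,b=C("w9"),C("w10")
for k,(x,y,u,v) in dict(handT=(272,118,253,168),handB=(276,152,254,197),ptrT=(230,222,258,250),ptrB=(232,250,260,277),idxTL=(86,172,104,210),idxBL=(95,246,104,277),idxTR=(250,166,236,207)).items():
    print(k,*tri([(a,130+(x-1.5)/4,190+(y-1.5)/4),(b,300+(u-1.5)/4,195+(v-1.5)/4)]))
E
```

```text
handT [ 0.4932 -0.1028  0.0648] [array([ 0. , -0.4]), array([-0. ,  0.3])]
handB [ 0.4866 -0.1045  0.0657] [array([-0.,  0.]), array([ 0., -0.])]
ptrT [ 0.479  -0.1044  0.087 ] [array([ 0. , -0.7]), array([-0. ,  0.6])]
ptrB [ 0.4738 -0.1059  0.0888] [array([-0. ,  0.1]), array([ 0. , -0.1])]
idxTL [ 0.476  -0.0692  0.0664] [array([ 0. , -0.4]), array([-0. ,  0.3])]
idxBL [ 0.4606 -0.0725  0.0674] [array([-0.1,  1. ]), array([ 0. , -0.8])]
idxTR [ 0.4836 -0.1005  0.0675] [array([ 0. , -0.2]), array([-0. ,  0.1])]
```

Request:
{"op": "step_arm", "data": {"series": [[[0, 0, 0], 0, 255], [[0, 0, 0], 0, 255]]}}

```text
clock: 7.02
tcp_pos: [0.5003, -0.0565, 0.2425]
orientation: [0.001, 0.995, 0.098, 0.004]
wrist_force: [-0.1, 0.0, 0.1]
finger_gap: -0.0001
```

```bash
python3 -c "
from workcell import env
print(env.hand_in())"
```

```text
the job is handed in; nothing more can be done
None
```

I pressed the square stand's thumb pad straight down with closed fingertips, in small steps. I stopped when the wrist camera put the pointer tip at about 62 mm, then lifted clear and handed the job in at about 7 s of the 42 s allowed.

- **At the press:** the force on the fingers was about 8 N.
- **Drag hand:** after release, two wrist views put its tip at about 62 mm. The index's mid-height came out at about 62 mm by triangulation.
- **Plate and index:** the pointer's top is back at about 88 mm, its level rest height. The index was where it was before, to within about 1 mm.
- **Robot:** it ended clear above the bench, with the wrist force near zero.

**Disagreement:** single-view estimates of the index's mid-height, assuming it starts 2 mm beyond the tips, gave up to about 65 mm. Even then the hand would be within the 5 mm tolerance.

**Not checked:** I did not measure the bystanders or the round plate again at the end. The arm passed well above them, and I saw no sign of contact.

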